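# Jars from the draining rack to the wooden rack, in reverse order

### The job

The washed jars are dry: move all four from the steel draining rack to the wooden rack, one to a cell, in reverse order, so that the one now at the near end (closest to the robot) finishes at the far end, and so on down the row. Set each one down gently, standing upright on the floor of its cell, never letting one tip over, and let go of them all.

Things in the scene. Friction and masses are not known exactly. Their poses are not given: they have to be found in the camera images.
- tall_jar: tall round clip-lid glass jar, 50 mm diameter, 108 mm high; empty, closed, 0.15-0.4 kg. Origin: centre of its underside. Sides straight up to 24 mm below the top; a wire clip sticks out 6 mm on its +x side only. Starts in a cell of the draining rack, within 4 mm of its pad's centre, its x axis within 0.2 rad of that rack's. Grip it across its y axis, TCP about 84 mm above its underside.
- squat_jar: squat round clip-lid glass jar, 58 mm diameter, 84 mm high; empty, closed, 0.15-0.4 kg. Origin: centre of its underside. Sides straight up to 24 mm below the top; a wire clip sticks out 6 mm on its +x side only. Starts in a cell of the draining rack, within 4 mm of its pad's centre, its x axis within 0.2 rad of that rack's. Grip it across its y axis, TCP about 60 mm above its underside.
- square_jar: square clip-lid glass jar, 52 x 52 mm, 98 mm high; empty, closed, 0.15-0.4 kg. Origin: centre of its underside. Sides straight up to 24 mm below the top; a wire clip sticks out 6 mm on its +x side only. Starts in a cell of the draining rack, within 4 mm of its pad's centre, its x axis within 0.2 rad of that rack's. Grip it across its y axis, TCP about 74 mm above its underside.
- canister: round aluminium canister with a small black knob on its lid, 54 mm diameter, 96 mm high over the knob; sides straight to 76 mm, knob foot at 83 mm; empty, closed, 0.15-0.4 kg. Origin: centre of its underside. Starts in a cell of the draining rack, within 4 mm of its pad's centre, its x axis within 0.2 rad of that rack's. Grip it across its y axis, TCP about 59 mm above its underside.
- pad_tall_jar: thin dark rubber pad, 70 x 70 x 4 mm, fixed in the draining rack under the tall jar at the start (origin under its centre, top 10 mm above the counter). It never moves, so it marks the cell in which the tall jar began. The four pads look alike.
- pad_squat_jar: thin dark rubber pad, 70 x 70 x 4 mm, fixed in the draining rack under the squat jar at the start (origin under its centre, top 10 mm above the counter). It never moves, so it marks the cell in which the squat jar began. The four pads look alike.
- pad_square_jar: thin dark rubber pad, 70 x 70 x 4 mm, fixed in the draining rack under the square jar at the start (origin under its centre, top 10 mm above the counter). It never moves, so it marks the cell in which the square jar began. The four pads look alike.
- pad_canister: thin dark rubber pad, 70 x 70 x 4 mm, fixed in the draining rack under the canister at the start (origin under its centre, top 10 mm above the counter). It never moves, so it marks the cell in which the canister began. The four pads look alike.
- drainer: steel draining rack, 350 x 90 mm, fixed, on the robot's left or right: a tray with a wire fence 27 mm high (end loops 48 mm). Origin: centre of its underside. Its x axis runs along the row, away from the robot within 0.25 rad: -x is the near end, +x the far end. Cells centred at x = -120, -40, 40, 120 mm, y = 0.
- rack: wooden rack, 344 x 92 mm, fixed, empty at the start, on the other side. Origin: centre of its underside; floor 12 mm above that. Its x axis runs along the row, away from the robot within 0.25 rad: -x near end, +x far end. Four cells 76 mm square inside, centred at x = -120, -40, 40, 120 mm, y = 0; rails and dividers 14 mm above the floor; end boards reach 48 mm.
Not all that is in view belongs to the job. What is shaped like the squat_jar but purple or yellow is not meant. What is shaped like the square_jar but green is not meant.

How it is judged:
By the outcome, as a careful person would: the job done as asked, in the order asked, and still so for the second after the job is handed in, with the robot touching nothing.
It also fails if it takes over 112 s, if anything falls off the work surface, if the arm or the gripper's body presses on something with over 40 N, if the wrist force passes 120 N, or if a joint passes its speed limit or range.

### The arm

A 6-joint arm with a two-finger parallel gripper is mounted at the origin on the work surface. World frame = base frame: x ahead of the robot, y to its left, z up, the work surface at z = 0. Lengths are in mm, angles in rad, forces in N, time in s.
With the tool pointing down it reaches from about 300 to 775 mm from the base axis. Payload 14.6 kg.
Tool frame: the origin (TCP) lies between the finger pads, 19 mm behind the fingertips; this is the grasp point; z points along the fingers, y is the line along which they close (so a half turn about z gives the same grasp; the last joint's range is limited). The gripper opens to 94 mm and grips with 3 to 60 N. Pads are 16 mm wide; open, the fingers measure 119 mm over their backs; the gripper's body (75 mm by 177 mm) begins 78 mm behind the grasp point.
Start: joints at [-1.223, 0.3, 1.521, -0, 1.321, -0.067], TCP at [221.646, -503.351, 224.246] pointing down, gripper open.
Joint ranges: [-3.03, 3.03], [-0.79, 2.21], [0.23, 2.52], [-1.04, 4.18], [0, 3.07], [-2.55, 2.55]. Speed limits (rad/s): [2.22, 2.22, 2.57, 3.14, 3.14, 3.14].

### API

Orientations are given as [roll, pitch, yaw] about the fixed x, y, z axes, in that order (R = Rz(yaw) Ry(pitch) Rx(roll)).
In Python, from cell import manip gives the robot as it stands. The module is installed in compiled form; this text tells all that it offers.
- The arm moves only by the shell command python3 -m creep 'ROWS' [FORCE]. ROWS is JSON, a list of rows, each a list of 3 entries, a list of its own where there are three numbers: the opening, from -1 (shut) to 1 (fully open), then the shift along the tool's x, y, z in cm, then the turn about the tool's z in units of 5 degrees (1.0 is 5 degrees). In form: [[grip, [tx, ty, tz], roll], ...]. A call has 1 to 12 rows; each row is the pose to reach, as a shift and turn from the pose commanded when the call began, along the tool's axes at that moment; what a row does not reach only later rows make up. A row lasts 1/10 s, in which the tool goes at most 50 mm and 8.59 degrees, less where a joint would pass 70% of its speed; a pose out of reach is approached as far as the arm can. A call with a gripper value outside its range is refused whole. The fingers move at their own pace and stop on an object; FORCE is the grip in N (left out, the last holds). Time passes only in rows, so rows that repeat a pose let the fingers close. It gives the time, the measured TCP pose, the force, the opening and the grip force at its end, in the units of the state.
- manip.read_state(): the state, without advancing time (a new reading comes with each control period).
- manip.camera(name): name is "scene" or "side" or "wrist"; returns the picture (400x640x3 uint8, red, green, blue); there is no depth.
- manip.camera_params(name): a dict with "fovy" (degrees; the focal length in pixels is half the picture's height over the tangent of half this angle, whatever the lens; pixels are square), "cx", "cy" (the principal point, pixels), "origin" and "attitude" of the camera in the world. Camera axes: x right, y down, z forward; pixel columns grow to the right and rows downward; lengths in mm; the calibration is good to about 2 mm. A picture is of the moment at which its call begins: read the wrist's pose just before it. camera_params takes no time and is no camera call; for the wrist camera it gives the pose at the moment of the call.
- manip.sign_off(): hands the job in; it is judged then, once.
The state is a dict: "clock": time; "joints": joint angles; "qd": joint speeds; "effort": joint torques, N m; "eef_pos": TCP position; "eef_rot": TCP orientation; "wrist_force": force on the tool from outside, world axes, zero at the start; "moment": the same for the moment, N m; "finger_gap": finger opening in mm; "finger_force": force on a finger pad.
Only numpy, scipy, OpenCV 4.12 (cv2) and the standard library are available. Lean on these libraries where they do the work, as an engineer would, in place of code of your own. Each camera call takes 0.05 s, during which the arm holds its last target. There are 200 camera calls.

## Working session

There is one attempt and no reset: what is moved stays moved. The work goes in short steps, Python scripts to look and compute and a shell command to move; the robot and the scene stay as the last step left them, time stands still between calls to the robot, and variables do not carry over. Pictures are saved under pics/ and viewed, at most 14 in all, crops included, and the job is handed in when it is done.

```bash
mkdir -p pics; ls; python3 - <<'E'
from cell import manip
import cv2
for n in("scene","side"):
    cv2.imwrite(f"pics/{n}0.png",manip.camera(n)[:,:,::-1]); print(n,manip.camera_params(n))
print(manip.camera_params("wrist"));print(manip.read_state())
E
```

```text
pics
scene {'fovy': 55.60659099482802, 'cx': 321.4813301698234, 'cy': 196.8305331000297, 'origin': array([1153.25889899,  -10.03485052,  703.70809196]), 'attitude': array([-2.39644624, -0.01716524,  1.50899651])}
side {'fovy': 48.017581597374416, 'cx': 319.6055946743678, 'cy': 194.64354559425664, 'origin': array([428.58507978, 816.07183248, 573.35418285]), 'attitude': array([-2.15859931e+00,  1.01518965e-03, -2.98531948e+00])}
{'fovy': 61.67920456941169, 'cx': 321.107542408855, 'cy': 197.54433400606052, 'origin': array([ 297.66484051, -468.43103295,  383.533355  ]), 'attitude': array([ 2.84804917e+00,  1.34569536e-03, -1.15672174e+00])}
{'clock': 0.1, 'joints': array([-1.22263759e+00,  3.00424809e-01,  1.52151743e+00, -1.14706391e-05,
        1.32070680e+00, -6.66201702e-02]), 'qd': array([ 0.0003568 , -0.00073346, -0.00173405, -0.00041896,  0.0012461 ,
       -0.00038576]), 'effort': array([ 7.07568997e-04, -5.32645118e+01, -3.53287375e+01,  7.09506450e-02,
        2.34713947e-02, -7.29455860e-05]), 'eef_pos': array([ 221.55328073, -503.16453065,  223.73863738]), 'eef_rot': array([-3.14053787e+00, -5.92387953e-05,  4.14781722e-01]), 'wrist_force': array([ 0.44791369,  0.15669549, -0.61290827]), 'moment': array([-0.01606188, -0.01908954,  0.05492874]), 'finger_force': 0.0, 'finger_gap': 94.1782029111371}
```

View pics/scene0.png

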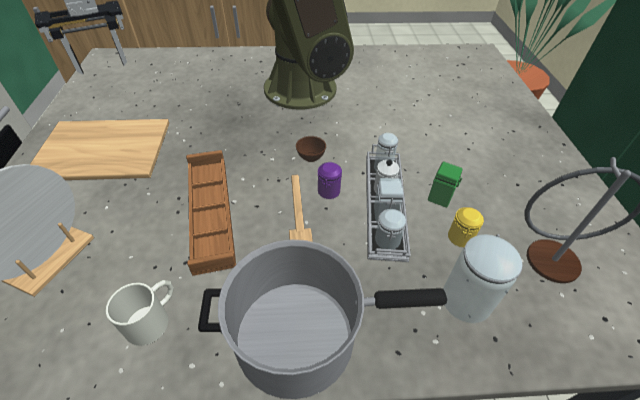

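View pics/side0.png

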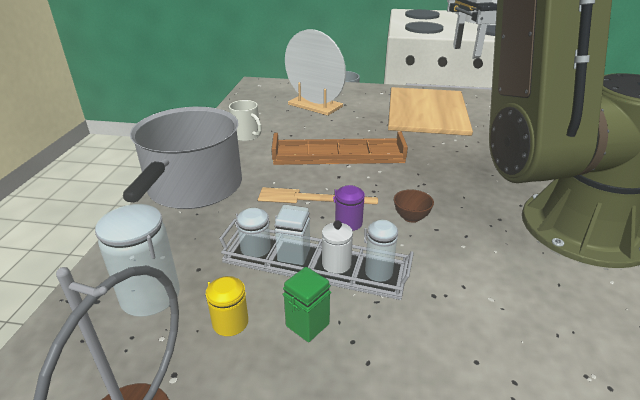

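Scene picture: rack spans (205,155)-(212,270) on the robot's right. Drainer spans (385,150)-(388,258) on its left, near to far: tall (388,143), canister (389,168), square (390,188), squat (391,222). Possible mistakes: purple squat (330,180), yellow squat (466,226), green square (447,184), big glass jar (485,275). The clear glass and aluminium ones standing in the drainer are the right ones. Next, a close crop with both views.

```bash
cat > h.py <<'E'
import numpy as np,cv2
from cell import manip
from scipy.spatial.transform import Rotation as R
def cam(n):
    p=manip.camera_params(n); f=200/np.tan(np.radians(p['fovy'])/2)
    return dict(f=f,c=(p['cx'],p['cy']),o=np.array(p['origin']),R=R.from_euler('xyz',p['attitude']).as_matrix())
def ray(k,u,v):
    d=k['R']@np.array([(u-k['c'][0])/k['f'],(v-k['c'][1])/k['f'],1]); return d/np.linalg.norm(d)
def plane(k,u,v,z):
    d=ray(k,u,v); return k['o']+d*(z-k['o'][2])/d[2]
def tri(obs):
    A=np.zeros((3,3));b=np.zeros(3)
    for k,u,v in obs:
        d=ray(k,u,v);P=np.eye(3)-np.outer(d,d);A+=P;b+=P@k['o']
    x=np.linalg.solve(A,b)
    return x,[np.linalg.norm(np.cross(x-k['o'],ray(k,u,v))) for k,u,v in obs]
def proj(k,X):
    c=k['R'].T@(np.asarray(X,float)-k['o']); return c[:2]/c[2]*k['f']+k['c']
E
python3 - <<'E'
import cv2,numpy as np
s=cv2.imread('pics/scene0.png');d=cv2.imread('pics/side0.png')
a=cv2.resize(s[125:275,350:440],None,fx=4,fy=4,interpolation=2)
b=cv2.resize(d[190:310,210:425],None,fx=2,fy=2,interpolation=2)
c=cv2.resize(d[125:170,265:415],None,fx=2,fy=2,interpolation=2)
o=np.zeros((600,800,3),np.uint8);o[:600,:360]=a;o[:240,365:795]=b;o[250:340,365:665]=c
o[350:600,365:530]=cv2.resize(s[148:273,160:242],(165,250),interpolation=2)
cv2.imwrite('pics/crop1.png',o)
E
```

```text
(no output)
```

View pics/crop1.png

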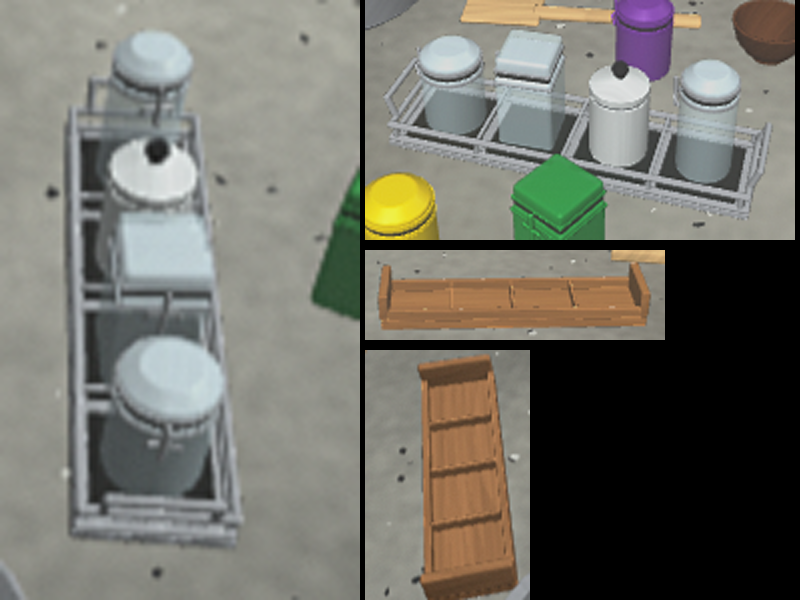

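The crop confirms the choice. Lid-top centres in crop coordinates (scene/side): tall (155,50)/(712,68), knob (157,150)/(620,70), square (163,235)/(530,45), squat (172,362)/(450,48).

```bash
python3 - <<'E'
from h import *
np.set_printoptions(precision=1,suppress=True)
s=cam('scene');d=cam('side')
S=lambda x,y:(350+x/4,125+y/4); D=lambda x,y:(210+(x-365)/2,190+y/2)
P=[]
for n,a,b in [('tall',(155,50),(712,68)),('can',(157,150),(620,70)),('square',(163,235),(530,45)),('squat',(172,362),(450,48))]:
    x,e=tri([(s,*S(*a)),(d,*D(*b))]);P.append(x);print(n,x,np.array(e))
P=np.array(P);v=P[3]-P[0];print('pitch',np.linalg.norm(v[:2])/3,'yaw',np.arctan2(v[1],v[0]),'ctr',P[:,:2].mean(0))
C=lambda x,y:(160+(x-365)/2,148+(y-350)/2); E=lambda x,y:(265+(x-365)/2,125+(y-250)/2)
for p in [(419,366),(490,356),(422,576),(516,566)]: print('board top z48',plane(s,*C(*p),48))
for a,b in [((455,361),(640,264)),((470,572),(386,267))]:print('rack end tops tri',tri([(s,*C(*a)),(d,*E(*b))]))
E
```

```text
tall [417.9 211.8 116. ] [2.1 2.1]
can [494.4 202.5  99.7] [0.1 0.1]
square [575.2 190.  109.1] [1. 1.]
squat [651.7 183.   91.9] [0.8 0.8]
pitch 78.52550840764866 yaw -0.1226353527827314 ctr [534.8 196.8]
board top z48 [ 390.6 -300.3   48. ]
board top z48 [ 374.5 -211.4   48. ]
board top z48 [ 713.8 -240.8   48. ]
board top z48 [ 706.5 -147.5   48. ]
rack end tops tri (array([ 385.7, -255.8,   59.6]), [np.float64(7.223096125782349), np.float64(7.223096125782446)])
rack end tops tri (array([ 709.8, -195.7,   59.6]), [np.float64(8.95620342855397), np.float64(8.956203428554142)])
```

```bash
cat >> h.py <<'E'
def delta(pos,yaw):
    s=manip.read_state();Rt=R.from_euler('xyz',s['eef_rot']).as_matrix()
    t=Rt.T@(np.array(pos)-s['eef_pos'])/10
    y0=s['eef_rot'][2]; a=-(yaw-y0); a=(a+np.pi)%(2*np.pi)-np.pi
    return np.round(t,2),round(np.degrees(a)/5,2),s['clock']
E
python3 - <<'E'
from h import *
k=cam('wrist');s=manip.read_state();Rt=R.from_euler('xyz',s['eef_rot']).as_matrix()
print('cam off',Rt.T@(k['o']-s['eef_pos']));print('cam axes in tool\n',(Rt.T@k['R']).round(3))
print(delta([440,-240,260],0.18))
E
```

```text
cam off [  83.66435134   -1.28457985 -159.78849566]
cam axes in tool
 [[-0.001 -0.957 -0.289]
 [ 1.    -0.001 -0.   ]
 [ 0.    -0.289  0.957]]
(array([ 30.6 , -15.29,  -3.61]), np.float64(2.69), 0.1)
```

```bash
python3 -c "
from h import *
print(delta([600,-216,260],0.18))"
```

```text
(array([ 46.21, -11.03,  -3.61]), np.float64(2.69), 0.1)
```

```bash
python3 -m creep '[[1,[46.2,-11,-3.6],2.7],[1,[46.2,-11,-3.6],2.7],[1,[46.2,-11,-3.6],2.7],[1,[46.2,-11,-3.6],2.7],[1,[46.2,-11,-3.6],2.7],[1,[46.2,-11,-3.6],2.7],[1,[46.2,-11,-3.6],2.7],[1,[46.2,-11,-3.6],2.7],[1,[46.2,-11,-3.6],2.7],[1,[46.2,-11,-3.6],2.7],[1,[46.2,-11,-3.6],2.7],[1,[46.2,-11,-3.6],2.7]]'
python3 -m creep '[[1,[0,0,0],0],[1,[0,0,0],0]]'
python3 - <<'E'
from h import *
import pickle
k=cam('wrist');im=manip.camera('wrist')[:,:,::-1];cv2.imwrite('pics/w_rack1.png',im);pickle.dump(k,open('w_rack1.pkl','wb'))
print(delta([535+60,197-7,260],-0.12))
E
```

```text
clock: 1.3
eef_pos: [600.1, -216.2, 259.5]
eef_rot: [-3.141, 0.001, 0.18]
wrist_force: [-1.2, -0.2, 0.4]
finger_gap: 94.3
finger_force: 0.0
clock: 1.5
eef_pos: [599.4, -217.4, 260.4]
eef_rot: [3.142, 0.0, 0.178]
wrist_force: [-0.2, -0.6, 0.2]
finger_gap: 94.4
finger_force: 0.0
(array([ 6.760e+00, -4.017e+01,  4.000e-02]), np.float64(3.41), 1.55)
```

View pics/w_rack1.png

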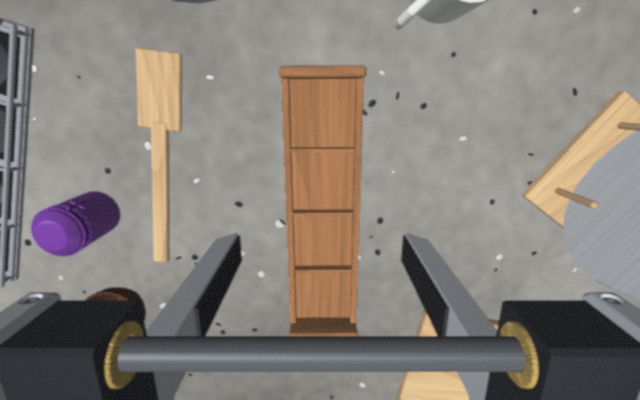

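Wrist picture: rack dividers at rows 148, 211 and 267, columns 290-357. The far board is at row 72 and the near board at row 325, and all cells are empty. Next, a second viewpoint on the way to the drainer.

```bash
python3 -m creep '[[1,[2,-12,0],0],[1,[2,-12,0],0],[1,[2,-12,0],0],[1,[2,-12,0],0],[1,[2,-12,0],0]]' | head -3
python3 - <<'E'
from h import *
import pickle
k=cam('wrist');im=manip.camera('wrist')[:,:,::-1].copy();cv2.imwrite('pics/w_rack2.png',im);pickle.dump(k,open('w_rack2.pkl','wb'))
k1=pickle.load(open('w_rack1.pkl','rb'))
i1=cv2.imread('pics/w_rack1.png')
for p in [(600,-180,30)]:print(proj(k,p))
def segs(im,k):
    h=cv2.cvtColor(im,cv2.COLOR_BGR2HSV);m=cv2.inRange(h,(3,90,60),(14,255,255));c=proj(k,(547,-225,26))
    n,l,st,ce=cv2.connectedComponentsWithStats(m)
    j=max(range(1,n),key=lambda j:st[j,4] if abs(ce[j][0]-c[0])<60 else 0)
    print('comp',st[j],ce[j],'pred',c); m=(l==j).astype(np.uint8); return m
ms=[]
for im_,kk in((i1,k1),(im,k)):
    m=segs(im_,kk);r,_=max([(c,cv2.contourArea(c)) for c in cv2.findContours(m,0,2)[0]],key=lambda t:t[1])
    print(cv2.minAreaRect(r))
j=int(proj(k,(547,-225,26))[0])
cv2.imwrite('pics/rk2.png',np.hstack([cv2.resize(i1[55:345,265:385],None,fx=2,fy=2,interpolation=2),cv2.resize(im[55:345,max(0,j-70):j+70],None,fx=2,fy=2,interpolation=2)]));print('x0',j-70)
E
```

```text
clock: 2.05
eef_pos: [598.3, -95.5, 260.5]
eef_rot: [3.141, -0.0, 0.179]
[391.65087333 180.55986632]
comp [  279    66    87   271 19756] [322.39471553 194.6850577 ] pred [320.62147916 210.69529854]
((322.0, 201.0), (270.0, 86.0), 90.0)
comp [  374    87   103   250 16136] [416.1356594  194.36316311] pred [415.74557897 226.11139467]
((424.65631103515625, 211.45802307128906), (90.88758850097656, 253.71107482910156), 2.8481876850128174)
x0 345
```

View pics/rk2.png

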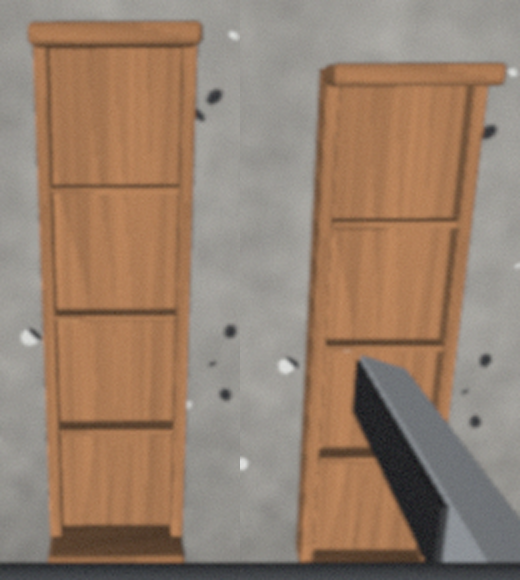

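Both crops show the dividers: d1, d2, d3 at crop rows 186/312/425 on the left and 219/342/453 on the right. Rail outer edges at d2 are columns 43 and 186.

```bash
python3 - <<'E'
from h import *
import pickle
np.set_printoptions(precision=1,suppress=True)
k1=pickle.load(open('w_rack1.pkl','rb'));k2=pickle.load(open('w_rack2.pkl','rb'))
A=lambda x,y:(265+x/2,55+y/2);B=lambda x,y:(345+(x-240)/2,55+y/2)
for n,a,b in [('d1L',(51,186),(331,219)),('d2L',(55,312),(326,342)),('d3L',(60,425),(320,453)),('d1R',(180,186),(458,219)),('d2R',(176,312),(443,342)),('boardtop far L',(30,22),(322,67)),('far R',(200,23),(504,66))]:
    x,e=tri([(k1,*A(*a)),(k2,*B(*b))]);print(n,x,e[0].round(1))
L=np.array([plane(k1,*A(*p),26) for p in [(38,100),(41,186),(43,312),(48,425),(51,520)]]);Rr=np.array([plane(k1,*A(*p),26) for p in [(194,100),(190,186),(186,312),(184,425),(182,520)]])
M=(L+Rr)/2;print('width',np.linalg.norm(L-Rr,axis=1));f=np.polyfit(M[:,0],M[:,1],1);yaw=np.arctan(f[0]);print('yaw',yaw)
for r in(186,312,425):
    p=plane(k1,*A(115,r),19);p[1]=np.polyval(f,p[0]);print('div',p)
    last=p if r==312 else (last if r==425 else None)
# far board top far edge / near board
print('far edge top z48',plane(k1,*A(115,22),48),'near board inner base',plane(k1,*A(116,527),48))
print(delta([595,190,260],-0.12))
E
```

```text
d1L [ 617.1 -176.1   21.4] 0.3
d2L [ 540.6 -190.6   25.7] 0.2
d3L [ 462.1 -205.8   23.9] 0.2
d1R [ 630.7 -251.7   21.2] 0.4
d2R [ 552.3 -265.5   21. ] 0.2
boardtop far L [ 703.3 -150.7   20. ] 1.7
far R [ 718.3 -241.6   45. ] 0.4
width [88.5 87.7 89.  89.2 90.1]
yaw 0.18021836461043203
div [ 623.2 -213.9   19. ]
div [ 544.6 -228.2   19. ]
div [ 466.1 -242.6   19. ]
far edge top z48 [ 711.1 -197.7   48. ] near board inner base [ 408.8 -252.8   48. ]
(array([  4.7, -28.2,   0. ]), np.float64(3.42), 2.1)
```

```bash
python3 -m creep '[[1,[5,-28,0],3.4],[1,[5,-28,0],3.4],[1,[5,-28,0],3.4],[1,[5,-28,0],3.4],[1,[5,-28,0],3.4],[1,[5,-28,0],3.4],[1,[5,-28,0],3.4],[1,[5,-28,0],3.4],[1,[5,-28,0],3.4]]' | head -3
python3 - <<'E'
from h import *
import pickle
k=cam('wrist');im=manip.camera('wrist')[:,:,::-1].copy();cv2.imwrite('pics/w_dr1.png',im);pickle.dump(k,open('w_dr1.pkl','wb'))
c=proj(k,(540,197,80)).astype(int);print(c)
cv2.imwrite('pics/w_dr1c.png',cv2.resize(im[:345,220:440],None,fx=1.7,fy=1.7,interpolation=2))
E
```

```text
clock: 3.0
eef_pos: [598.2, 187.7, 260.2]
eef_rot: [3.141, 0.0, -0.12]
[319 231]
```

View pics/w_dr1c.png

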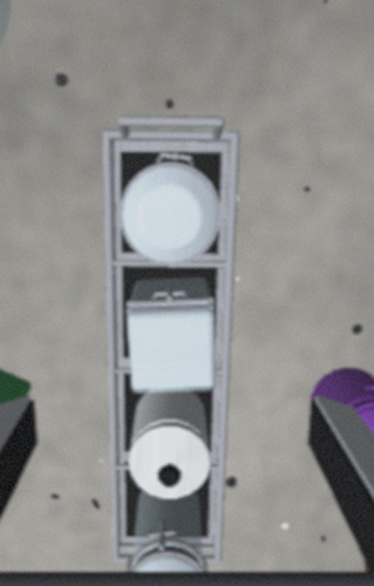

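The crop (scale 1.7, offset 220) shows squat top centre (168,215), square top centre (171,351), knob (170,475) and the tall lid edge at the bottom. Next, a second viewpoint 12 cm back.

```bash
python3 -m creep '[[1,[-13,0,0],0],[1,[-13,0,0],0],[1,[-13,0,0],0],[1,[-13,0,0],0],[1,[-13,0,0],0]]' | head -3
python3 - <<'E'
from h import *
import pickle
k=cam('wrist');im=manip.camera('wrist')[:,:,::-1].copy();cv2.imwrite('pics/w_dr2.png',im);pickle.dump(k,open('w_dr2.pkl','wb'))
cv2.imwrite('pics/w_dr2c.png',cv2.resize(im[:345,220:440],None,fx=1.7,fy=1.7,interpolation=2))
E
```

```text
clock: 3.55
eef_pos: [469.1, 204.0, 261.0]
eef_rot: [-3.141, -0.001, -0.119]
```

View pics/w_dr2c.png

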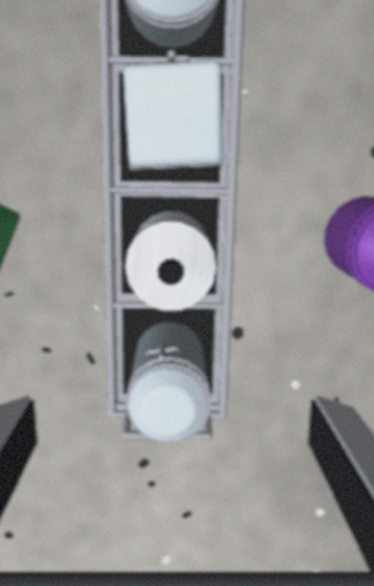

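```bash
python3 - <<'E'
from h import *
import pickle
np.set_printoptions(precision=1,suppress=True)
k1=pickle.load(open('w_dr1.pkl','rb'));k2=pickle.load(open('w_dr2.pkl','rb'));s=cam('scene');d=cam('side')
W=lambda x,y:(220+x/1.7,y/1.7)
S=lambda x,y:(350+x/4,125+y/4); D=lambda x,y:(210+(x-365)/2,190+y/2)
print('knob',tri([(k1,*W(170,475)),(k2,*W(171,271))]), plane(k1,*W(170,475),101),plane(k2,*W(171,271),101))
print('square',tri([(k1,*W(171,351)),(k2,*W(173,116))]),plane(k1,*W(171,351),108),plane(k2,*W(173,116),108))
print('tall',tri([(k2,*W(166,408)),(s,*S(155,50)),(d,*D(712,68))]),plane(k2,*W(166,408),118))
print('squat',tri([(k1,*W(168,215)),(s,*S(172,362)),(d,*D(450,48))]),plane(k1,*W(168,215),94))
for k,n,cs in((k1,'v1',[(128,313),(213,313),(213,388),(130,391)]),(k2,'v2',[(124,69),(218,64),(221,163),(131,167)])):
    P=np.array([plane(k,*W(*c),108) for c in cs])
    e=[P[0]-P[3],P[1]-P[2]];f=[P[0]-P[1],P[3]-P[2]]
    print(n,[round(np.arctan2(v[1],v[0]),3) for v in e],[round(np.arctan2(v[1],v[0])-np.pi/2,3) for v in f],[np.linalg.norm(v) for v in e+f],P.mean(0))
# drainer long rails at z=27 in view 1 (outer)
L=[plane(k1,*W(*p),27) for p in((104,135),(118,555))];Q=[plane(k1,*W(*p),27) for p in((238,135),(222,555))]
print(L,Q);v=(L[0]+Q[0]-L[1]-Q[1])/2;print('dr yaw',np.arctan2(v[1],v[0]),v)
E
```

```text
knob (array([494.1, 202.2, 101.2]), [np.float64(0.07961237497770707), np.float64(0.0796123749777383)]) [493.9 202.1 101. ] [494.1 202.3 101. ]
square (array([575.6, 191.5, 100.5]), [np.float64(0.08818290069546551), np.float64(0.08818290069546005)]) [578.1 191.3 108. ] [575.1 191.5 108. ]
tall (array([417.7, 213. , 116.4]), [np.float64(1.3883068735607196), np.float64(2.244598630664547), np.float64(2.30148693944568)]) [418.2 214.3 118. ]
squat (array([652.4, 183.3,  92.1]), [np.float64(1.2257352557114571), np.float64(1.3479682702641824), np.float64(0.5241885274130991)]) [653.6 183.8  94. ]
v1 [np.float64(-0.118), np.float64(-0.099)] [np.float64(-0.12), np.float64(-0.081)] [np.float64(47.47473061603502), np.float64(45.581696288075584), np.float64(48.06280361435163), np.float64(48.93401628871848)] [577.5 191.4 108. ]
v2 [np.float64(-0.066), np.float64(-0.063)] [np.float64(-0.071), np.float64(-0.077)] [np.float64(47.31415887697327), np.float64(47.59342718347655), np.float64(47.264625260222985), np.float64(47.39639950298637)] [574.6 191.3 108. ]
[array([703.8, 220.1,  27. ]), array([382.6, 258.7,  27. ])] [array([693.3, 133.5,  27. ]), array([372.4, 174.5,  27. ])]
dr yaw -0.12329843703160373 [321.1 -39.8   0. ]
```

```bash
python3 - <<'E'
from h import *
import pickle
np.set_printoptions(precision=0,suppress=True)
for f in('w_dr1','w_dr2'):
    k=pickle.load(open(f+'.pkl','rb'));h=cv2.cvtColor(cv2.imread(f'pics/{f}.png'),cv2.COLOR_BGR2HSV)
    for n,a,b,z in(('green',(45,100,30),(80,255,255),98),('purple',(125,80,30),(160,255,255),84),('yellow',(22,120,60),(35,255,255),84)):
        m=cv2.inRange(h,a,b);c,_=cv2.findContours(m,0,2)
        if not c: continue
        r=max(c,key=cv2.contourArea)[:,0];P=np.array([plane(k,*p,z) for p in r.astype(float)])
        if cv2.contourArea(r)>100: print(f,n,r.min(0),r.max(0),'top-plane extent',P.min(0),P.max(0))
print(delta([418,213,150],-.12))
E
```

```text
w_dr1 green [162 212] [236 283] top-plane extent [506. 281.  98.] [583. 371.  98.]
w_dr1 purple [404 217] [466 275] top-plane extent [471.  40.  84.] [545. 106.  84.]
w_dr1 yellow [128 117] [204 178] top-plane extent [620. 300.  84.] [681. 378.  84.]
w_dr2 green [145 110] [229 176] top-plane extent [492. 285.  98.] [557. 371.  98.]
w_dr2 purple [411 112] [482 174] top-plane extent [460.  40.  84.] [522. 111.  84.]
w_dr2 yellow [106   0] [194  53] top-plane extent [607. 303.  84.] [656. 379.  84.]
(array([-5., -0., 11.]), np.float64(0.01), 3.6)
```

```bash
python3 -m creep '[[1,[-5.1,0,3],0],[1,[-5.1,0,6],0],[1,[-5.1,0,10],0],[1,[-5.1,0,14],0],[1,[-5.1,0,16.6],0],[1,[-5.1,0,16.6],0],[1,[-5.1,0,16.6],0],[-0.3,[-5.1,0,16.6],0],[-0.3,[-5.1,0,16.6],0],[-0.3,[-5.1,0,16.6],0],[-0.3,[-5.1,0,16.6],0],[-0.3,[-5.1,0,16.6],0]]' 15
python3 -c "
from h import *
s=cam('scene')
for z in(100,150,180):print(z,plane(s,290,243,z),plane(s,222,300,z),plane(s,362,300,z))"
```

```text
clock: 4.8
eef_pos: [418.1, 210.8, 94.5]
eef_rot: [-3.141, -0.0, -0.118]
wrist_force: [0.9, -0.1, 0.0]
finger_gap: 57.7
finger_force: 0.0
100 [716.97870516 -33.97685332 100.        ] [ 831.43310721 -151.49732036  100.        ] [844.20928755  89.91326782 100.        ]
150 [753.1120782  -31.99394112 150.        ] [ 858.08719683 -139.7811887   150.        ] [869.80523496  81.63541635 150.        ]
180 [774.79210202 -30.8041938  180.        ] [ 874.07965061 -132.7515097   180.        ] [885.1628034   76.66870547 180.        ]
```

```bash
python3 -m creep '[[-0.6,[0,0,0],0],[-0.6,[0,0,0],0],[-0.6,[0,0,0],0],[-0.6,[0,0,0],0],[-0.6,[0,0,0],0]]' 20
python3 -c "
from h import *
print(delta([418,211,210],-.12))"
```

```text
clock: 5.3
eef_pos: [418.1, 210.9, 94.4]
eef_rot: [-3.141, -0.0, -0.118]
wrist_force: [-1.4, 0.8, 1.9]
finger_gap: 49.1
finger_force: 20.0
(array([-1.000e-02, -1.000e-02, -1.156e+01]), np.float64(0.03), 5.3)
```

```bash
python3 -m creep '[[-0.6,[0,0,-1],0],[-0.6,[0,0,-3],0],[-0.6,[0,0,-6],0],[-0.6,[0,0,-9],0],[-0.6,[0,0,-11.5],0],[-0.6,[0,0,-11.5],0]]' 25
python3 -c "
from h import *
print(delta([660.6,-207,208],.18))"
```

```text
clock: 5.9
eef_pos: [418.9, 211.1, 212.4]
eef_rot: [-3.139, -0.004, -0.118]
wrist_force: [0.1, -0.8, -2.4]
finger_gap: 49.3
finger_force: 24.9
(array([28.91, 38.69,  0.48]), np.float64(-3.41), 5.9)
```

```bash
python3 -m creep '[[-0.6,[1,1.3,0],0],[-0.6,[3,4,0],-0.3],[-0.6,[5.5,7.4,0],-0.7],[-0.6,[8.3,11,0],-1],[-0.6,[11,14.8,0],-1.3],[-0.6,[13.8,18.5,0],-1.6],[-0.6,[16.6,22.2,0],-2],[-0.6,[19.4,26,0],-2.3],[-0.6,[22.2,29.7,0],-2.7],[-0.6,[25,33.4,0],-3],[-0.6,[27.2,36.4,0],-3.4],[-0.6,[28.4,38,0],-3.4]]'
python3 -m creep '[[-0.6,[0.5,0.7,0],0],[-0.6,[0.5,0.7,0],0],[-0.6,[0.5,0.7,0],0]]'|sed -n 2p
python3 -c "
from h import *
cv2.imwrite('pics/p1.png',np.hstack([manip.camera('wrist')[:,150:490,::-1],manip.camera('side')[60:300,220:460,::-1][:,:].copy().repeat(1,0) if 0 else cv2.resize(manip.camera('side')[60:200,240:440,::-1],(440,400))]))
print(delta([660.6,-207,96.5],.18))"
```

```text
clock: 7.1
eef_pos: [655.5, -202.6, 206.6]
eef_rot: [-3.14, 0.003, 0.178]
wrist_force: [-0.8, 0.1, -2.3]
finger_gap: 49.6
finger_force: 24.9
eef_pos: [661.2, -205.5, 207.9]
(array([-0.1 ,  0.17, 11.24]), np.float64(-0.0), 7.5)
```

View pics/p1.png

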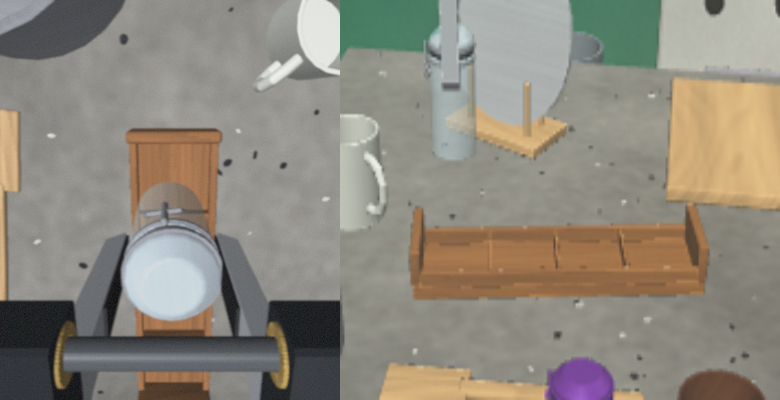

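The tall jar hangs upright, with its lid at (170,265), over the far cell column. Lowering it now.

```bash
python3 -m creep '[[-0.6,[-0.1,0.15,1.5],0],[-0.6,[-0.1,0.15,4],0],[-0.6,[-0.1,0.15,6.5],0],[-0.6,[-0.1,0.15,8.5],0],[-0.6,[-0.1,0.15,9.8],0],[-0.6,[-0.1,0.15,10.5],0],[-0.6,[-0.1,0.15,10.8],0],[-0.6,[-0.1,0.15,11],0],[-0.6,[-0.1,0.15,11.1],0],[-0.6,[-0.1,0.15,11.2],0],[-0.6,[-0.1,0.15,11.2],0]]'
```

```text
clock: 8.6
eef_pos: [661.0, -207.6, 97.5]
eef_rot: [3.141, -0.0, 0.179]
wrist_force: [-0.5, 0.8, -2.8]
finger_gap: 49.2
finger_force: 24.9
```

```bash
python3 -m creep '[[-0.6,[0,0,0.05],0],[-0.6,[0,0,0.1],0],[-0.6,[0,0,0.1],0]]'; python3 -m creep '[[-0.6,[0,0,0.05],0],[-0.6,[0,0,0.1],0],[-0.6,[0,0,0.1],0]]'
```

```text
clock: 8.9
eef_pos: [661.0, -207.5, 96.5]
eef_rot: [3.141, -0.0, 0.179]
wrist_force: [-0.5, 0.5, -1.1]
finger_gap: 49.0
finger_force: 24.9
clock: 9.2
eef_pos: [661.4, -207.5, 96.4]
eef_rot: [3.141, -0.001, 0.179]
wrist_force: [-1.9, 2.0, 6.8]
finger_gap: 49.4
finger_force: 25.0
```

```bash
python3 -m creep '[[0.1,[0,0,0],0],[0.3,[0,0,0],0],[0.5,[0,0,0],0],[0.7,[0,0,0],0],[0.8,[0,0,0],0],[0.8,[0,0,-1],0],[0.8,[0,0,-4],0],[1,[0,0,-8],0],[1,[0,0,-12],0],[1,[0,0,-14],0]]'
python3 -c "
from h import *
print(delta([494.2,202.2,235],-.12))"
```

```text
clock: 10.2
eef_pos: [661.5, -207.7, 240.5]
eef_rot: [3.139, -0.005, 0.179]
wrist_force: [-1.2, -0.3, -0.3]
finger_gap: 94.0
finger_force: 0.0
(array([ -9.16, -43.32,   0.38]), np.float64(3.43), 10.2)
```

```bash
python3 -m creep '[[1,[-9.1,-43.3,0],3.4],[1,[-9.1,-43.3,0],3.4],[1,[-9.1,-43.3,0],3.4],[1,[-9.1,-43.3,0],3.4],[1,[-9.1,-43.3,0],3.4],[1,[-9.1,-43.3,0],3.4],[1,[-9.1,-43.3,0],3.4],[1,[-9.1,-43.3,0],3.4],[1,[-9.1,-43.3,0],3.4],[1,[-9.1,-43.3,0],3.4],[1,[-9.1,-43.3,0],3.4],[1,[-9.1,-43.3,0],3.4]]' | sed -n 2,3p
python3 -c "
from h import *
cv2.imwrite('pics/p2.png',np.hstack([manip.camera('wrist')[:,150:490,::-1],cv2.resize(manip.camera('side')[60:200,240:440,::-1],(440,400))]))
print(delta([494.2,202.2,69],-.12))"
```

```text
eef_pos: [494.6, 201.5, 235.6]
eef_rot: [-3.142, -0.0, -0.118]
(array([-0.06, -0.09, 16.64]), np.float64(0.01), 11.5)
```

View pics/p2.png

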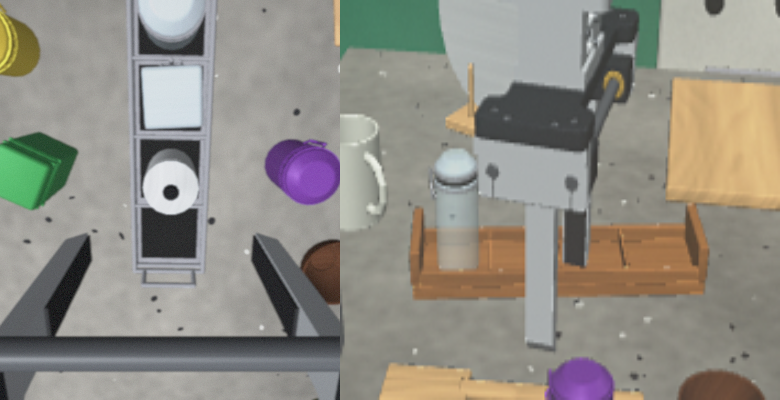

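The tall jar stands upright in the far cell, base at (458,265). The canister is under the gripper, knob at (172,192). Picking it up.

```bash
python3 -m creep '[[1,[-0.05,-0.1,3],0],[1,[-0.05,-0.1,7],0],[1,[-0.05,-0.1,11],0],[1,[-0.05,-0.1,14.5],0],[1,[-0.05,-0.1,16.6],0],[1,[-0.05,-0.1,16.6],0],[-0.5,[-0.05,-0.1,16.6],0],[-0.5,[-0.05,-0.1,16.6],0],[-0.5,[-0.05,-0.1,16.6],0],[-0.5,[-0.05,-0.1,16.6],0],[-0.5,[-0.05,-0.1,16.6],0],[-0.5,[-0.05,-0.1,16.6],0]]' 20; python3 -m creep '[[-0.5,[0,0,0],0],[-0.5,[0,0,0],0],[-0.5,[0,0,0],0]]' 25
```

```text
clock: 12.7
eef_pos: [494.0, 203.4, 69.6]
eef_rot: [-3.141, -0.0, -0.117]
wrist_force: [-0.3, -1.2, 3.3]
finger_gap: 53.4
finger_force: 20.0
clock: 13.0
eef_pos: [493.9, 203.4, 69.6]
eef_rot: [-3.141, -0.0, -0.117]
wrist_force: [-2.3, -1.2, 6.4]
finger_gap: 53.0
finger_force: 25.0
```

```bash
python3 -m creep '[[-0.6,[0,0,-1],0],[-0.6,[0,0,-3],0],[-0.6,[0,0,-6],0],[-0.6,[0,0,-9.5],0],[-0.6,[0,0,-12],0],[-0.6,[0,0,-12],0]]' 25
python3 -c "
from h import *
print(delta([581.9,-221.3,188],.18))"
```

```text
clock: 13.6
eef_pos: [494.9, 203.9, 192.8]
eef_rot: [-3.139, -0.005, -0.117]
wrist_force: [-0.5, 0.1, -2.7]
finger_gap: 53.1
finger_force: 25.0
(array([13.62, 41.21,  0.45]), np.float64(-3.41), 13.6)
```

```bash
python3 -m creep '[[-0.6,[0.4,1.3,0],0],[-0.6,[1.4,4,0],-0.3],[-0.6,[2.6,7.8,0],-0.7],[-0.6,[3.9,11.8,0],-1],[-0.6,[5.2,15.8,0],-1.3],[-0.6,[6.5,19.8,0],-1.6],[-0.6,[7.9,23.8,0],-2],[-0.6,[9.2,27.8,0],-2.3],[-0.6,[10.5,31.8,0],-2.7],[-0.6,[11.8,35.8,0],-3],[-0.6,[13,39.4,0],-3.4],[-0.6,[13.6,41,0],-3.4]]'|head -2
python3 -m creep '[[-0.6,[0,0.2,0],0],[-0.6,[0,0.2,0],0],[-0.6,[0,0.2,0],0]]'|sed -n 2,5p
python3 -c "
from h import *
print(delta([581.9,-221.3,72],.18))"
```

```text
clock: 14.8
eef_pos: [579.6, -223.4, 186.6]
eef_pos: [580.7, -221.0, 188.4]
eef_rot: [-3.141, 0.001, 0.18]
wrist_force: [-0.5, 0.1, -0.5]
finger_gap: 52.6
(array([ 0.12,  0.06, 11.64]), np.float64(-0.0), 15.1)
```

```bash
python3 -m creep '[[-0.6,[0.1,0.05,1.5],0],[-0.6,[0.1,0.05,4.5],0],[-0.6,[0.1,0.05,7],0],[-0.6,[0.1,0.05,9],0],[-0.6,[0.1,0.05,10.3],0],[-0.6,[0.1,0.05,11],0],[-0.6,[0.1,0.05,11.3],0],[-0.6,[0.1,0.05,11.5],0],[-0.6,[0.1,0.05,11.6],0],[-0.6,[0.1,0.05,11.6],0]]'; python3 -m creep '[[-0.6,[0,0,0.05],0],[-0.6,[0,0,0.1],0],[-0.6,[0,0,0.1],0]]'
```

```text
clock: 16.1
eef_pos: [582.4, -222.1, 73.7]
eef_rot: [3.141, -0.001, 0.179]
wrist_force: [0.5, -0.1, -1.4]
finger_gap: 53.2
finger_force: 25.0
clock: 16.4
eef_pos: [582.3, -222.1, 72.3]
eef_rot: [3.142, -0.0, 0.179]
wrist_force: [-0.6, 0.2, -2.3]
finger_gap: 52.8
finger_force: 25.0
```

```bash
python3 -m creep '[[-0.6,[0,0,0.05],0],[-0.6,[0,0,0.1],0],[-0.6,[0,0,0.1],0]]'; python3 -m creep '[[-0.6,[0,0,0.03],0],[-0.6,[0,0,0.05],0],[-0.6,[0,0,0.05],0]]'
```

```text
clock: 16.7
eef_pos: [582.3, -222.1, 71.6]
eef_rot: [3.141, -0.0, 0.179]
wrist_force: [-1.9, 1.1, 3.8]
finger_gap: 53.2
finger_force: 25.0
clock: 17.0
eef_pos: [582.3, -222.1, 71.6]
eef_rot: [3.141, -0.0, 0.179]
wrist_force: [-3.6, 1.1, 8.9]
finger_gap: 53.3
finger_force: 25.0
```

```bash
python3 -m creep '[[0.15,[0,0,0],0],[0.3,[0,0,0],0],[0.5,[0,0,0],0],[0.7,[0,0,0],0],[0.8,[0,0,0],0],[0.8,[0,0,-1],0],[0.8,[0,0,-4],0],[1,[0,0,-8],0],[1,[0,0,-12],0],[1,[0,0,-16],0],[1,[0,0,-16],0]]' |sed -n 2,5p
python3 -c "
from h import *
print(delta([575.5,191.3,235],-.075))"
```

```text
eef_pos: [583.7, -222.7, 237.8]
eef_rot: [3.136, -0.008, 0.179]
wrist_force: [-0.4, -0.1, 0.5]
finger_gap: 94.0
(array([  6.57, -40.88,   0.1 ]), np.float64(2.91), 18.1)
```

```bash
python3 -m creep '[[1,[6.6,-40.9,0],2.9],[1,[6.6,-40.9,0],2.9],[1,[6.6,-40.9,0],2.9],[1,[6.6,-40.9,0],2.9],[1,[6.6,-40.9,0],2.9],[1,[6.6,-40.9,0],2.9],[1,[6.6,-40.9,0],2.9],[1,[6.6,-40.9,0],2.9],[1,[6.6,-40.9,0],2.9],[1,[6.6,-40.9,0],2.9],[1,[6.6,-40.9,0],2.9],[1,[6.6,-40.9,0],2.9]]' | sed -n 2,3p
python3 -c "
from h import *
cv2.imwrite('pics/p3.png',np.hstack([manip.camera('wrist')[:,150:490,::-1],cv2.resize(manip.camera('side')[60:200,240:440,::-1],(440,400))]))
print(delta([575.5,191.3,84],-.075))"
```

```text
eef_pos: [574.5, 190.7, 230.8]
eef_rot: [3.141, -0.0, -0.075]
(array([ 0.09, -0.06, 14.69]), np.float64(-0.01), 19.4)
```

View pics/p3.png

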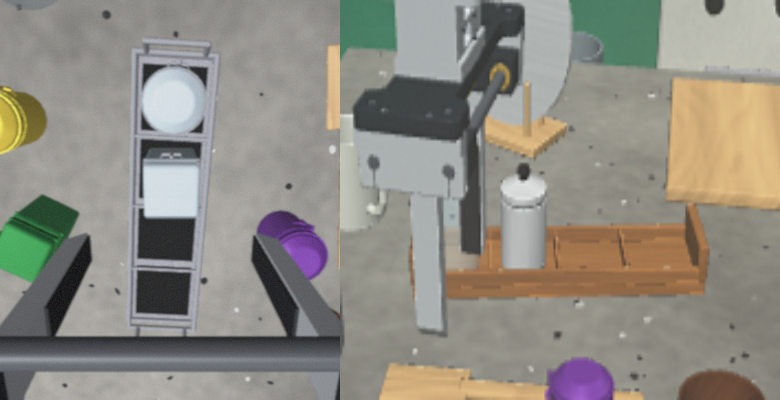

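The canister stands upright in the second cell from the far end. The square jar (172,190) lines up with the tool. Gripping it.

```bash
python3 -m creep '[[1,[0.1,-0.05,3],0],[1,[0.1,-0.05,6],0],[1,[0.1,-0.05,10],0],[1,[0.1,-0.05,13],0],[1,[0.1,-0.05,14.7],0],[1,[0.1,-0.05,14.7],0],[-0.5,[0.1,-0.05,14.7],0],[-0.5,[0.1,-0.05,14.7],0],[-0.5,[0.1,-0.05,14.7],0],[-0.5,[0.1,-0.05,14.7],0],[-0.5,[0.1,-0.05,14.7],0],[-0.5,[0.1,-0.05,14.7],0]]' 20; python3 -m creep '[[-0.5,[0,0,0],0],[-0.5,[0,0,0],0],[-0.5,[0,0,0],0],[-0.5,[0,0,0],0]]' 25
```

```text
clock: 20.6
eef_pos: [575.4, 192.5, 84.0]
eef_rot: [3.142, -0.0, -0.074]
wrist_force: [-0.3, -0.9, 2.4]
finger_gap: 52.1
finger_force: 20.0
clock: 21.0
eef_pos: [575.4, 192.6, 84.0]
eef_rot: [3.142, -0.0, -0.074]
wrist_force: [-1.4, -2.2, 5.8]
finger_gap: 52.0
finger_force: 25.0
```

```bash
python3 -m creep '[[-0.6,[0,0,-1],0],[-0.6,[0,0,-3],0],[-0.6,[0,0,-6],0],[-0.6,[0,0,-9.5],0],[-0.6,[0,0,-12],0],[-0.6,[0,0,-12],0]]' 25
python3 -c "
from h import *
print(delta([503.1,-235.7,204],.18))"
```

```text
clock: 21.6
eef_pos: [576.3, 193.1, 207.4]
eef_rot: [-3.139, -0.005, -0.074]
wrist_force: [0.4, 0.1, -2.5]
finger_gap: 51.7
finger_force: 25.0
(array([-4.14, 43.3 ,  0.23]), np.float64(-2.91), 21.6)
```

```bash
python3 -m creep '[[-0.6,[-0.1,1.5,0],0],[-0.6,[-0.4,4.5,0],-0.3],[-0.6,[-0.8,8.5,0],-0.6],[-0.6,[-1.2,12.7,0],-0.9],[-0.6,[-1.6,17,0],-1.2],[-0.6,[-2,21.2,0],-1.5],[-0.6,[-2.4,25.5,0],-1.8],[-0.6,[-2.8,29.8,0],-2.1],[-0.6,[-3.2,34,0],-2.4],[-0.6,[-3.6,38,0],-2.7],[-0.6,[-4,41.5,0],-2.9],[-0.6,[-4.1,43.1,0],-2.9]]'|head -2
python3 -m creep '[[-0.6,[0,0.2,0],0],[-0.6,[0,0.2,0],0],[-0.6,[0,0.2,0],0]]'|sed -n 2,5p
python3 -c "
from h import *
print(delta([503.1,-235.7,86.5],.18))"
```

```text
clock: 22.8
eef_pos: [500.7, -236.8, 201.8]
eef_pos: [503.1, -235.0, 203.3]
eef_rot: [-3.141, 0.001, 0.18]
wrist_force: [-0.4, 1.0, -2.8]
finger_gap: 51.4
(array([-0.  ,  0.08, 11.68]), np.float64(0.0), 23.1)
```

```bash
python3 -m creep '[[-0.6,[0,0.05,1.5],0],[-0.6,[0,0.05,4.5],0],[-0.6,[0,0.05,7],0],[-0.6,[0,0.05,9],0],[-0.6,[0,0.05,10.3],0],[-0.6,[0,0.05,11],0],[-0.6,[0,0.05,11.3],0],[-0.6,[0,0.05,11.5],0],[-0.6,[0,0.05,11.6],0],[-0.6,[0,0.05,11.6],0]]'; python3 -m creep '[[-0.6,[0,0,0.05],0],[-0.6,[0,0,0.1],0],[-0.6,[0,0,0.1],0]]'
```

```text
clock: 24.1
eef_pos: [503.2, -236.8, 88.2]
eef_rot: [3.141, -0.001, 0.179]
wrist_force: [-0.3, -0.2, -3.5]
finger_gap: 51.8
finger_force: 25.0
clock: 24.4
eef_pos: [503.1, -236.7, 86.8]
eef_rot: [3.142, -0.0, 0.179]
wrist_force: [-0.2, -0.3, -2.1]
finger_gap: 51.8
finger_force: 25.0
```

```bash
python3 -m creep '[[-0.6,[0,0,0.05],0],[-0.6,[0,0,0.1],0],[-0.6,[0,0,0.1],0]]'; python3 -m creep '[[-0.6,[0,0,0.03],0],[-0.6,[0,0,0.05],0],[-0.6,[0,0,0.05],0]]'
```

```text
clock: 24.7
eef_pos: [503.1, -236.7, 86.0]
eef_rot: [3.141, -0.0, 0.179]
wrist_force: [-1.4, 1.1, 1.3]
finger_gap: 51.9
finger_force: 25.0
clock: 25.0
eef_pos: [503.2, -236.7, 86.0]
eef_rot: [3.141, -0.0, 0.179]
wrist_force: [-3.4, 2.8, 8.1]
finger_gap: 51.5
finger_force: 25.0
```

```bash
python3 -m creep '[[0.15,[0,0,0],0],[0.3,[0,0,0],0],[0.5,[0,0,0],0],[0.7,[0,0,0],0],[0.8,[0,0,0],0],[0.8,[0,0,-1],0],[0.8,[0,0,-4],0],[1,[0,0,-8],0],[1,[0,0,-12],0],[1,[0,0,-14.5],0],[1,[0,0,-14.5],0]]' |sed -n 2,5p
python3 -c "
from h import *
print(delta([652.8,183.8,230],-.12))"
```

```text
eef_pos: [504.1, -237.2, 234.9]
eef_rot: [3.137, -0.005, 0.179]
wrist_force: [-0.3, -0.5, 0.0]
finger_gap: 93.7
(array([ 22.14, -38.77,   0.43]), np.float64(3.43), 26.1)
```

```bash
python3 -m creep '[[1,[22.1,-38.8,0],3.4],[1,[22.1,-38.8,0],3.4],[1,[22.1,-38.8,0],3.4],[1,[22.1,-38.8,0],3.4],[1,[22.1,-38.8,0],3.4],[1,[22.1,-38.8,0],3.4],[1,[22.1,-38.8,0],3.4],[1,[22.1,-38.8,0],3.4],[1,[22.1,-38.8,0],3.4],[1,[22.1,-38.8,0],3.4],[1,[22.1,-38.8,0],3.4],[1,[22.1,-38.8,0],3.4]]' | sed -n 2,3p
python3 -c "
from h import *
cv2.imwrite('pics/p4.png',np.hstack([manip.camera('wrist')[:,150:490,::-1],cv2.resize(manip.camera('side')[60:200,240:440,::-1],(440,400))]))
print(delta([652.8,183.8,70],-.12))"
```

```text
eef_pos: [651.1, 183.5, 229.9]
eef_rot: [3.141, 0.001, -0.118]
(array([ 0.14, -0.1 , 16.05]), np.float64(0.01), 27.4)
```

View pics/p4.png

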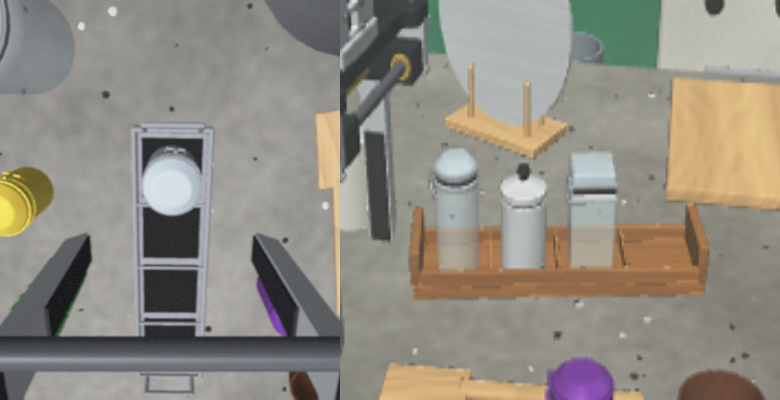

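Three jars stand upright in the right cells. The squat jar is under the gripper at (172,180). Gripping it.

```bash
python3 -m creep '[[1,[0.15,-0.1,3],0],[1,[0.15,-0.1,6],0],[1,[0.15,-0.1,10],0],[1,[0.15,-0.1,14],0],[1,[0.15,-0.1,16],0],[1,[0.15,-0.1,16],0],[-0.4,[0.15,-0.1,16],0],[-0.4,[0.15,-0.1,16],0],[-0.4,[0.15,-0.1,16],0],[-0.4,[0.15,-0.1,16],0],[-0.4,[0.15,-0.1,16],0],[-0.4,[0.15,-0.1,16],0]]' 20; python3 -m creep '[[-0.4,[0,0,0],0],[-0.4,[0,0,0],0],[-0.4,[0,0,0],0]]' 25
```

```text
clock: 28.6
eef_pos: [653.2, 185.2, 70.9]
eef_rot: [3.141, -0.001, -0.117]
wrist_force: [-1.0, -3.8, 5.5]
finger_gap: 57.5
finger_force: 20.0
clock: 28.9
eef_pos: [653.2, 185.2, 70.9]
eef_rot: [3.141, -0.001, -0.117]
wrist_force: [-1.3, -2.0, 6.0]
finger_gap: 57.5
finger_force: 25.0
```

```bash
python3 -m creep '[[-0.5,[0,0,-1],0],[-0.5,[0,0,-3],0],[-0.5,[0,0,-6],0],[-0.5,[0,0,-9.5],0],[-0.5,[0,0,-12.5],0],[-0.5,[0,0,-12.5],0]]' 25
python3 -c "
from h import *
print(delta([424.4,-250,195],.18))"
```

```text
clock: 29.5
eef_pos: [654.2, 185.8, 200.2]
eef_rot: [-3.139, -0.007, -0.117]
wrist_force: [0.1, -0.4, -2.6]
finger_gap: 57.0
finger_force: 25.0
(array([-17.72,  45.98,   0.28]), np.float64(-3.41), 29.5)
```

```bash
python3 -m creep '[[-0.5,[-0.5,1.4,0],0],[-0.5,[-1.6,4.2,0],-0.3],[-0.5,[-3.2,8.4,0],-0.6],[-0.5,[-4.9,12.6,0],-0.9],[-0.5,[-6.5,16.9,0],-1.3],[-0.5,[-8.2,21.2,0],-1.6],[-0.5,[-9.8,25.5,0],-2],[-0.5,[-11.5,29.8,0],-2.3],[-0.5,[-13.1,34,0],-2.7],[-0.5,[-14.8,38.2,0],-3],[-0.5,[-16.4,42.4,0],-3.4],[-0.5,[-17.3,44.8,0],-3.4]]'|head -2
python3 -m creep '[[-0.5,[-0.4,1.1,0],0],[-0.5,[-0.4,1.1,0],0],[-0.5,[-0.4,1.1,0],0]]'|sed -n 2,5p
python3 -c "
from h import *
print(delta([424.4,-250,74],.18))"
```

```text
clock: 30.7
eef_pos: [426.7, -241.1, 194.0]
eef_pos: [427.0, -249.9, 194.6]
eef_rot: [-3.141, 0.001, 0.18]
wrist_force: [0.1, -0.4, -3.0]
finger_gap: 57.1
(array([-0.25, -0.03, 12.06]), np.float64(-0.01), 31.0)
```

```bash
python3 -m creep '[[-0.5,[-0.2,0,1.5],0],[-0.5,[-0.2,0,4.5],0],[-0.5,[-0.2,0,7.5],0],[-0.5,[-0.2,0,9.5],0],[-0.5,[-0.2,0,10.8],0],[-0.5,[-0.2,0,11.5],0],[-0.5,[-0.2,0,11.8],0],[-0.5,[-0.2,0,12],0],[-0.5,[-0.2,0,12.1],0],[-0.5,[-0.2,0,12.1],0]]'; python3 -m creep '[[-0.5,[0,0,0.05],0],[-0.5,[0,0,0.1],0],[-0.5,[0,0,0.1],0]]'
```

```text
clock: 32.0
eef_pos: [424.9, -251.3, 74.7]
eef_rot: [3.141, -0.001, 0.179]
wrist_force: [0.4, 1.1, -2.9]
finger_gap: 57.3
finger_force: 25.0
clock: 32.3
eef_pos: [424.7, -251.2, 73.3]
eef_rot: [3.142, -0.0, 0.179]
wrist_force: [0.3, 0.8, -2.7]
finger_gap: 57.5
finger_force: 25.0
```

```bash
python3 -m creep '[[-0.5,[0,0,0.05],0],[-0.5,[0,0,0.1],0],[-0.5,[0,0,0.1],0]]'; python3 -m creep '[[-0.5,[0,0,0.03],0],[-0.5,[0,0,0.05],0],[-0.5,[0,0,0.05],0]]'
```

```text
clock: 32.6
eef_pos: [424.8, -251.2, 72.9]
eef_rot: [3.141, -0.0, 0.179]
wrist_force: [-2.9, 1.9, 6.9]
finger_gap: 57.3
finger_force: 25.0
clock: 32.9
eef_pos: [424.8, -251.2, 72.9]
eef_rot: [3.141, -0.0, 0.179]
wrist_force: [-5.8, 3.5, 13.9]
finger_gap: 57.5
finger_force: 25.0
```

```bash
python3 -m creep '[[0.25,[0,0,0],0],[0.4,[0,0,0],0],[0.5,[0,0,0],0],[0.7,[0,0,0],0],[0.85,[0,0,0],0],[0.85,[0,0,-1],0],[0.85,[0,0,-4],0],[1,[0,0,-8],0],[1,[0,0,-12],0],[1,[0,0,-16],0],[1,[0,0,-18],0],[1,[0,0,-18],0]]' |sed -n 2,5p
python3 -m creep '[[1,[4,-4,0],0],[1,[8,-8,0],0],[1,[10,-12,0],0],[1,[10,-14,0],0],[1,[10,-14,0],0]]'|sed -n 2,5p
python3 -c "
from h import *
cv2.imwrite('pics/p5.png',np.hstack([cv2.resize(manip.camera('wrist')[:,:,::-1],(360,225)).copy() if 0 else manip.camera('wrist')[:,280:620,::-1],cv2.resize(manip.camera('side')[60:200,240:440,::-1],(440,400))]))"
```

```text
eef_pos: [425.4, -251.6, 255.3]
eef_rot: [3.138, -0.004, 0.179]
wrist_force: [-0.4, 0.2, 0.4]
finger_gap: 94.2
eef_pos: [497.9, -92.8, 250.8]
eef_rot: [-3.141, 0.002, 0.183]
wrist_force: [0.8, -0.5, -0.1]
finger_gap: 94.1
```

View pics/p5.png

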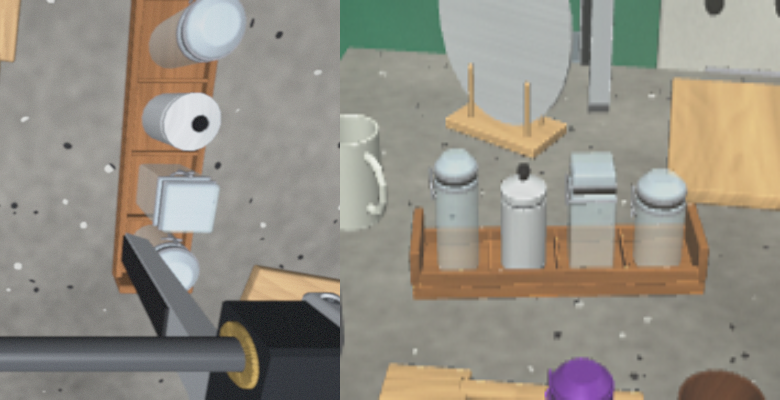

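All four stand upright, one to a cell. From the far end they are tall (458,265), canister (523,265), square (592,265) and squat (660,262). The gripper is open and clear.

```bash
python3 -c "
from cell import manip
print(manip.sign_off())"
```

```text
the job is handed in; nothing more can be done
None
```

All four jars are upright in the wooden rack in reverse order (far to near: tall jar, canister, square jar, squat jar), released, and the job was handed in at about 34 s.

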